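# Gauge the groove depth of a planed carving board and post the result

## Robot

A 7-joint arm with a two-finger parallel gripper is mounted at the origin on a cart in front of the work surface, level with it; the furniture and walls round the work are solid. World frame = base frame: x ahead of the robot, y to its left, z up, the work surface at z = 0. Lengths are in m, angles in rad, forces in N, time in s.
With the tool pointing down it reaches from about 0.4 to 0.875 m from the base axis. Payload 19.3 kg.
Tool frame: the origin (TCP) lies between the finger pads; the fingertips stand 17 mm ahead of it and the grasp point (between the pads) lies 2 mm behind it; z points along the fingers, x is the direction in which the jaws open and shut, and the axes are right-handed (so a half turn about z gives the same grasp; the last joint's range is limited). The gripper opens to 85 mm and grips with 20 to 120 N. Pads are 22 mm wide; open, the fingers measure 114 mm over their backs; the gripper's body (76 mm by 85 mm) begins 54 mm behind the grasp point. The pads swing forward as they close: fully open they stand 13 mm farther back than shut.
Start: joints at [-1.267, 0.521, -0.036, 1.599, 0.021, 1.021, -0.113], TCP at [0.228, 0.582, 0.248] pointing down, gripper open.
Joint ranges: [-2.91, 2.91], [-0.3, 2.13], [-1.5, 1.42], [0.17, 2.43], [-1.26, 4.41], [0.16, 1.93], [-2.52, 2.52]. Speed limits (rad/s): [1.89, 1.89, 2.39, 2.39, 3.01, 3.01, 3.01].

## Interface

Orientations are given as [roll, pitch, yaw] about the fixed x, y, z axes, in that order (R = Rz(yaw) Ry(pitch) Rx(roll)).
In Python, from workcell import bot gives the robot as it stands. The module is installed in compiled form; this text tells all that it offers.
- The arm moves only by the tool arm_command, never from a script. Its argument "targets" is a list of rows, each a list of 6 numbers: the shift along the tool's x, y, z in mm, then the turn, a rotation vector about the tool's x, y, z in degrees. In form: [[x, y, z, wx, wy, wz], ...]. A call has 1 to 8 rows; each row shifts and turns the pose as measured when the row begins, along the tool's axes as they then stand; what a row does not reach is not made up. A row lasts 1/10 s, in which the tool goes at most 50 mm and 8.59 degrees, less where a joint would pass 70% of its speed; a pose out of reach is approached as far as the arm can. A call is refused whole if a number of a shift passes 50 or a number of a turn 8.59, either way. A call with a gripper value outside its range is refused whole. "grip" is the opening in per cent of the stroke, from 0 (shut) to 100 (fully open), set as the call begins (left out, the last holds). The fingers move at their own pace and stop on an object; "grip_force" is the grip in N (left out, the last holds). Time passes only in rows, so rows that do not move let the fingers close. It gives the time, the measured TCP pose, the force and the opening at its end, in the units of the state.
- bot.observe(): the state, without advancing time (a new reading comes with each control period).
- bot.grab_frame(name): name is "scene" or "top" or "wrist"; returns a dict with "color" (480x640x3 uint8, red, green, blue), "depth" (480x640 float32, m along the optical axis (not along the pixel's ray), 0 where there is no reading), "fov_y" (degrees; the focal length in pixels is half the picture's height over the tangent of half this angle, whatever the lens; pixels are square), "cx", "cy" (the principal point, pixels), "D" ([k1, k2, p1, p2, k3] as OpenCV has them; the pictures are not rectified), "R" (3x3) and "t" (3): a world point X has camera coordinates R X + t; the wrist camera has in their place "hand_eye" (4x4, takes a point from camera to tool coordinates, whose origin is the TCP and whose axes are the tool frame's). Camera axes: x right, y down, z forward; pixel columns grow to the right and rows downward; lengths in m; the calibration is good to about 2 mm. A picture is of the moment at which its call begins: read the wrist's pose just before it.
- bot.job_done(): hands the job in, once; it reports no verdict.
The state is a dict: "clock": time; "qpos": joint angles; "qd": joint speeds; "joint_efforts": joint torques, N m; "position": TCP position; "tool_rot": TCP orientation; "force": force on the tool from outside, world axes, zero at the start; "moment": the same for the moment, N m; "grip_width": finger opening in m.
Only numpy, scipy, OpenCV 4.12 (cv2) and the standard library are available. Lean on these libraries where they do the work, as an engineer would, in place of code of your own. Each camera call takes 0.05 s, during which the arm holds its last target. There are 200 camera calls.

## Task

Check how deep the groove of the wooden carving board is: take the depth gauge from its holder, push its sprung probe down into the groove until the steel foot sits flat and firm on the board, and hold it there for a good second to read whether the needle points to red, green or blue; never push with more than about 2 kg of force. Then stand the gauge back in its holder, leave the black slide of the tally plate at the band of the colour you read, and leave the cupcakes where they are.

Things in the scene. Friction and masses are not known exactly. Their poses are not given: they have to be found in the camera images.
- rack_centre (a point): Fixed steel rack, 186 (x) x 158 (y) mm, with a pale wooden board 174 x 126 mm that pressing does not move. Point: rack's centre, at the height of the board's top (62 mm over the table). A groove 9 mm wide, 140 mm long runs along x, centred in x. The board lies with sideways play in the rack: the groove is up to 8 mm to either side of this point in y (not reported: see it or feel for it).
- groove_floor (a point): Bottom of the groove: only its height means anything (its x, y are the rack's, not the groove's). Groove depth, 4 to 15.5 mm, = height of rack_centre minus this height.
- gauge_base (a point): Depth gauge, loose, 0.2 kg, 103 mm tall, upright in its holder at first. Point: centre of the underside of its steel foot (24 in x, 64 in y, 8 mm thick); z up along the gauge. White dial (52 mm wide, from 20 mm over the underside up) on its -x side, up to 46 mm out. The probe, a brass pin of 5 mm diameter with a round tip, sticks out 20 mm along -z below this point when free.
- gauge_grip (a point): Centre of the gauge's black plastic grip, a 30 x 30 x 34 mm block with its centre 86 mm above the gauge's underside (top at 103 mm); take it across y from above.
- gauge_foot: The gauge's steel foot (origin as gauge_base). It must rest flat on the board on both sides of the groove and be pressed on it with 4 N or more on top of the spring.
- probe (a joint): How far the probe is pushed into the gauge, m: 0 free, 0.021 at most. Foot flat on the board: groove depth = 0.020 minus this; 0.020 if not in the groove. Spring: 1.25 N plus 250 N/m. It turns the dial's black needle: red arc from 0.013 up (groove under 7 mm), green 0.008 to 0.013 (7 to 12 mm), blue under 0.008 (over 12 mm). Rubbing on a groove wall it can hang up and read shallow.
- holder_seat (a point): Grey plastic holder, fixed, 46 (x) x 90 (y) x 36 mm. This point: centre of its pocket's floor, 30 mm over the table, where the gauge's underside rests, gauge x along holder x. The pocket is 32 x 72 mm, its rim 6 mm high; a well 18 x 20 mm in its middle takes the probe.
- tally (a joint): Black slide of the tally plate, m: 0 at the end nearest the robot, up to 0.14 at the far end. Band centres: white 0.012, red 0.050, green 0.090, blue 0.130; each band is 37 mm long. Sliding friction about 1.5 N; it stays where it is left.
- tally_grip (a point): Centre of the tally's black slide, a block 20 mm along its travel, 26 mm across, 36 mm tall (this point is 30 mm over the table, its top is 17 mm higher). Its y axis is the direction of growing joint value. The fixed aluminium plate under it is 200 x 80 x 10 mm.
- cupcake_a_mid (a point): Bystander: chocolate-dipped cupcake, 76 mm wide, 67 mm tall, loose; point half-way up. Leave it alone.
- cupcake_b_mid (a point): Bystander: chocolate-dipped cupcake, 76 mm wide, 73 mm tall, loose; point half-way up. Leave it alone.
Mind the look-alikes: they are no part of the job. Leave any turquoise look-alike of the part that bears holder_seat alone.

How it is judged:
On the way, in this order (a step that is already met when the one before it is completed fails the run):
1. the gauge's probe is in the groove and its foot is pressed flat on the board (4 N or more on the foot, within 2 mm and 3 degrees of flat) for a second (contact force between gauge_foot and anything else above 4 N and angle between gauge_base's own z axis and vertical below 0.05 rad and value of joint probe between 0.003 and 0.0175 m and z of gauge_base in the frame of rack_centre between -0.003 and 0.002 m and x of gauge_base in the frame of rack_centre between -0.068 and 0.068 m and y of gauge_base in the frame of rack_centre between -0.02 and 0.02 m), for 0.8 s.
2. the gauge stands in its holder again (horizontal distance between gauge_base and holder_seat below 0.008 m and z of gauge_base in the frame of holder_seat between -0.003 and 0.0025 m and angle between gauge_base's own z axis and vertical below 0.05 rad), for 0.2 s.
At the end, for the whole second after the job is handed in: The gauge stands upright (3 degrees) on the floor of the holder's pocket, within 8 mm of its centre; the tally slide is within 18 mm of the centre of the right band (red: groove under 7 mm deep, green: 7 to 12, blue: over 12; within 1 mm of a limit either neighbour counts) (all of step 2 and linear speed of gauge_foot below 0.02 m/s and ((z of groove_floor in the frame of rack_centre above -0.008 m and value of joint tally between 0.032 and 0.068 m) or (z of groove_floor in the frame of rack_centre between -0.013 and -0.006 m and value of joint tally between 0.072 and 0.108 m) or (z of groove_floor in the frame of rack_centre below -0.011 m and value of joint tally between 0.112 and 0.141 m))); the robot touches nothing.
It fails at once if the gauge was pressed on the board with more than 30 N on its foot (contact force between gauge_foot and anything else above 30 N and horizontal distance between gauge_base and rack_centre below 0.12 m).
It fails at once if cupcake a was shoved more than 30 mm or tipped (distance of cupcake_a_mid from where it was at the start of the episode above 0.03 m or angle between cupcake_a_mid's own z axis and vertical above 0.5 rad).
It fails at once if cupcake b was shoved more than 30 mm or tipped (distance of cupcake_b_mid from where it was at the start of the episode above 0.03 m or angle between cupcake_b_mid's own z axis and vertical above 0.5 rad).
It also fails if it takes over 72 s, if anything falls off the work surface, if the arm or the gripper's body presses on something with over 40 N, if the wrist force passes 120 N, or if a joint passes its speed limit or range.

## Working session

There is one attempt and no reset: what is moved stays moved. The work goes in short steps, Python scripts to look and compute and a tool call to move; the robot and the scene stay as the last step left them, time stands still between calls to the robot, and variables do not carry over. Pictures are saved under pics/ and viewed, about 8 in all and at most 12, crops included, and the job is handed in when it is done.

Besides the shell and the picture viewer there is one more tool, called after "Emit:" by a JSON object that holds its "method" and its "body". arm_command: Moves the arm, as the interface text tells. Its arguments: {"type":"object","properties":{"targets":{"type":"array"},"grip":{"type":"number"},"grip_force":{"type":"number"}},"required":["targets"]}

```bash
mkdir -p pics
cat > h.py <<'E'
import numpy as np,cv2
from workcell import bot
from scipy.spatial.transform import Rotation as Ro
def K(f):
    F=240/np.tan(np.radians(f["fov_y"])/2); return np.array([[F,0,f["cx"]],[0,F,f["cy"]],[0,0,1.]])
def Rt(f,s=None):
    if "R" in f: return np.array(f["R"]),np.array(f["t"]).ravel()
    s=s or bot.observe(); T=np.eye(4);T[:3,:3]=Ro.from_euler('xyz',s["tool_rot"]).as_matrix() if np.size(s["tool_rot"])==3 else np.array(s["tool_rot"]);T[:3,3]=s["position"]
    M=np.linalg.inv(T@np.array(f["hand_eye"])); return M[:3,:3],M[:3,3]
def cloud(f,s=None):
    R,t=Rt(f,s); v,u=np.mgrid[0:480,0:640]
    p=cv2.undistortPoints(np.stack([u,v],-1).reshape(-1,1,2).astype(float),K(f),np.array(f["D"])).reshape(480,640,2)
    d=f["depth"]; P=np.dstack([p*d[...,None],d]); W=(P-t)@R; W[d==0]=np.nan; return W
def save(n,im): cv2.imwrite("pics/"+n+".png",cv2.cvtColor(im,cv2.COLOR_RGB2BGR))
def proj(f,X,s=None):
    R,t=Rt(f,s); return cv2.projectPoints(np.array(X,float).reshape(-1,3),cv2.Rodrigues(R)[0],t,K(f),np.array(f["D"]))[0].reshape(-1,2)
E
python3 - <<'E'
from h import *
print(bot.observe())
for n in("top","scene"):
    f=bot.grab_frame(n); save(n,f["color"]); np.save(n+"W",cloud(f)); np.save(n+"C",f["color"])
    print(n,f["fov_y"],f["D"],-Rt(f)[0].T@Rt(f)[1])
E
```

```text
{'clock': 0.0, 'qpos': array([-1.26721444,  0.5220266 , -0.03630847,  1.60001005,  0.02121306,
        1.02108712, -0.1128031 ]), 'qd': array([-4.49823469e-04,  8.73632469e-05,  2.97397995e-04, -5.75288868e-04,
       -8.50952649e-04,  1.32568489e-03, -9.03281339e-04]), 'joint_efforts': array([-2.86454509e-03, -9.27074790e+01,  1.97833881e+00, -3.69939816e+01,
        1.76752056e-02,  8.22538947e-03,  4.99591476e-05]), 'position': array([0.22814199, 0.58153081, 0.24771736]), 'tool_rot': array([3.14149053e+00, 1.14130588e-03, 1.19699175e+00]), 'force': array([-0.26887595, -0.32574138,  0.39997085]), 'moment': array([ 0.03708399, -0.00077941,  0.007073  ]), 'grip_width': 0.08546636817271956}
top 50.61942358493386 [0.03429708 0.         0.         0.         0.        ] [ 0.46927793 -0.00772775  1.04275861]
scene 43.173877371089254 [-0.15295215  0.          0.          0.          0.        ] [ 0.14467986 -0.83825294  0.9404381 ]
```

View pics/top.png

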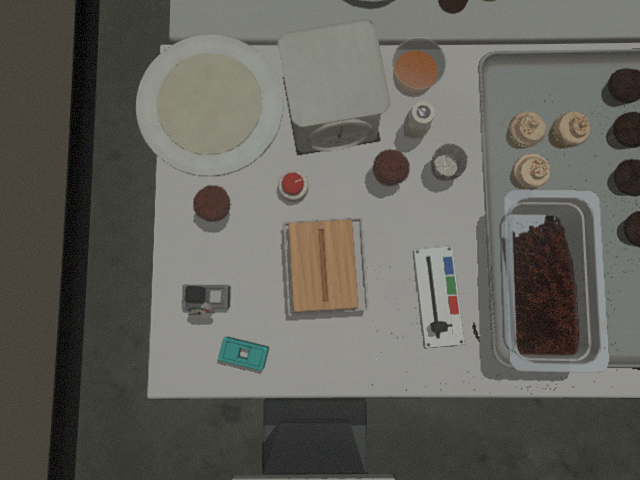

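View pics/scene.png

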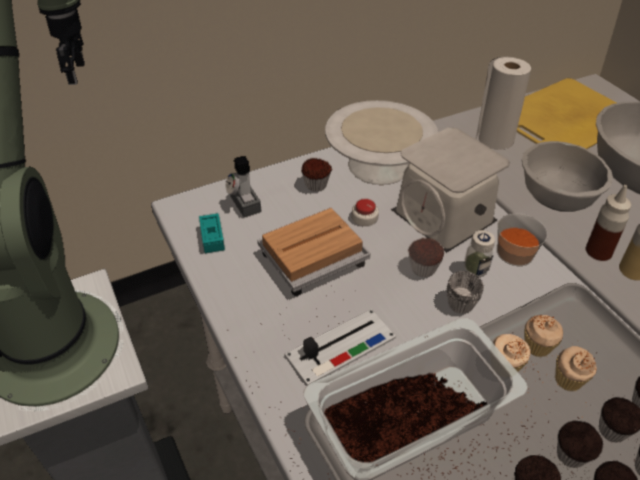

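The top view shows the gauge in the grey holder at (205,297), and the turquoise holder look-alike at (244,354), which I'll leave alone. The board is at (324,266) with its groove at (323,265), and the tally is at (438,297) with its slide at (440,327). The cupcakes are at (212,203) and (391,167). The only confusable item is the turquoise holder, so the grey holder carrying the gauge is the one to use.

Run:
```python
from h import *
W=np.load("topW.npy");C=np.load("topC.npy")
def box(u0,u1,v0,v1,z0,z1,nm):
    m=np.zeros((480,640),bool);m[v0:v1,u0:u1]=1
    m&=(W[...,2]>z0)&(W[...,2]<z1);P=W[m]
    r=cv2.minAreaRect((P[:,:2]*1000).astype(np.float32)); print(nm,len(P),"mean",P.mean(0).round(4),"rect",np.round(r[0],1),np.round(r[1],1),round(r[2],1),"medz",np.median(P[:,2]).round(4))
box(170,245,270,330,.12,.15,"griptop")
box(170,245,270,330,.026,.045,"holder")
box(170,245,270,330,.05,.11,"dial")
box(280,370,210,325,.055,.07,"board")
box(275,370,210,325,.01,.055,"rack")
box(410,470,240,350,.006,.016,"plate")
box(410,470,240,350,.035,.06,"slide")
for u,v in((212,203),(391,167),(244,354)): print(u,v,W[v,u].round(3))
f=bot.grab_frame("top")
im=cv2.resize(C[260:340,165:265],None,fx=6,fy=6,interpolation=cv2.INTER_CUBIC)
im2=cv2.resize(C[205:325,275:375],(400,480),interpolation=cv2.INTER_CUBIC);save("crop",np.hstack([im[:480,:400],im2]))
# groove: dark pixels on the board
g=C.astype(int).sum(2);b=(W[...,2]>.05)&(W[...,2]<.07)
for v in range(235,300,12):
    print(v,[int(x) for x in g[v,312:336]], W[v,318:332:3,1].round(4))
```

```text
griptop 289 mean [0.5014 0.2104 0.132 ] rect [501.4 211.7] [30.5 29.9] 87.3 medz 0.1325
holder 559 mean [0.5032 0.1981 0.0357] rect [501.5 212.1] [89.3 43.4] 89.7 medz 0.0361
dial 413 mean [0.4785 0.2096 0.0805] rect [484. 216.] [52.3 50.3] 15.6 medz 0.0817
board 5709 mean [ 0.5584 -0.0216  0.0621] rect [559.8 -21.7] [174.1 126. ] 3.4 medz 0.0622
rack 1689 mean [ 0.5537 -0.0432  0.0346] rect [560.2 -26.8] [186.4 158.3] 3.3 medz 0.0323
plate 3673 mean [ 0.5021 -0.2556  0.0106] rect [ 505.3 -262. ] [208.2  93.8] 5.2 medz 0.0106
slide 143 mean [ 0.4398 -0.2478  0.0463] rect [ 439.4 -249.2] [19.4 26.6] 0.3 medz 0.0467
212 203 [0.683 0.196 0.061]
391 167 [ 0.751 -0.156  0.073]
244 354 [ 0.386  0.138 -0.001]
235 [344, 351, 325, 336, 337, 336, 308, 248, 276, 256, 251, 260, 312, 355, 358, 374, 375, 363, 366, 361, 334, 342, 345, 346] [-0.0122 -0.0181 -0.0239 -0.0298 -0.0356]
247 [351, 358, 346, 330, 331, 336, 347, 302, 272, 273, 263, 234, 233, 313, 343, 352, 374, 365, 366, 361, 359, 329, 331, 342] [-0.0121 -0.018  -0.0238 -0.0296 -0.0354]
259 [337, 346, 371, 361, 345, 326, 336, 304, 255, 271, 264, 263, 229, 248, 317, 337, 362, 354, 366, 369, 353, 344, 348, 337] [-0.012  -0.0179 -0.0237 -0.0295 -0.0353]
271 [334, 345, 353, 358, 360, 356, 356, 330, 310, 246, 265, 248, 244, 241, 288, 344, 339, 358, 349, 340, 354, 352, 348, 344] [-0.0119 -0.0177 -0.0236 -0.0292 -0.0351]
283 [325, 334, 329, 369, 360, 347, 351, 342, 345, 305, 239, 270, 270, 253, 269, 320, 354, 361, 369, 352, 350, 346, 347, 356] [-0.0118 -0.0176 -0.0235 -0.0293 -0.0349]
295 [337, 345, 331, 336, 352, 359, 358, 357, 342, 348, 301, 256, 266, 274, 255, 264, 314, 355, 358, 366, 354, 345, 344, 343] [-0.0117 -0.0175 -0.0233 -0.0292 -0.0348]
```

View pics/crop.png

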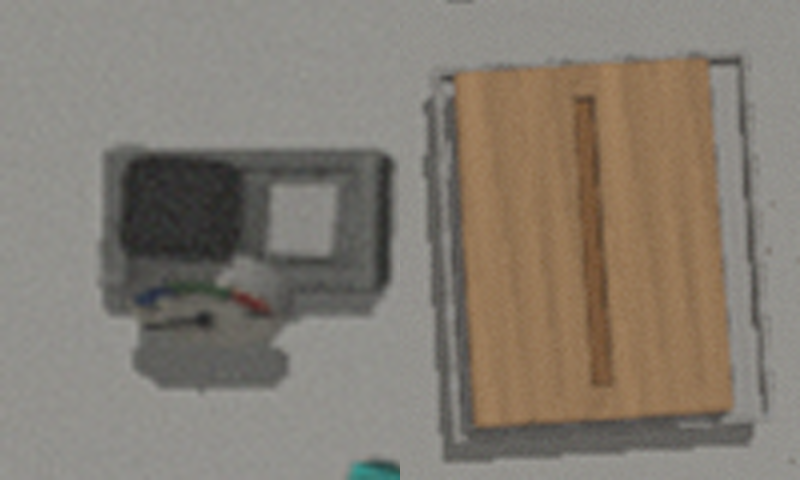

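```bash
cat >> h.py <<'E'
def go(x,y,z,yaw,s=None):
    s=s or bot.observe(); R=Ro.from_euler('xyz',s["tool_rot"]); 
    T=Ro.from_euler('xyz',[np.pi,0,np.radians(yaw)])
    d=R.inv().apply(np.array([x,y,z])-s["position"])*1000; w=np.degrees((R.inv()*T).as_rotvec())
    print("clock %.2f pos %s yaw %.2f F %s w %.4f"%(s["clock"],s["position"].round(4),np.degrees(s["tool_rot"][2]),s["force"].round(2),s["grip_width"]),"-> shift",d.round(1),"turn",w.round(2))
E
python3 -c "
from h import *;go(.501,.212,.248,90)"
```

```text
clock 0.15 pos [0.2282 0.5816 0.2479] yaw 68.58 F [ 0.34  0.85 -0.5 ] w 0.0854 -> shift [-2.444e+02  3.890e+02  1.000e-01] turn [-1.000e-02  5.000e-02 -2.142e+01]
```

Emit:
{"method": "arm_command", "body": {"targets": [[-26, 41, 0, 0, 0, 0], [-26, 41, 0, 0, 0, 0], [-26, 41, 0, 0, 0, 0], [-26, 41, 0, 0, 0, 0], [-26, 41, 0, 0, 0, 0], [-26, 41, 0, 0, 0, 0], [-26, 41, 0, 0, 0, 0], [-26, 41, 0, 0, 0, 0]], "grip": 100}}

```text
clock: 0.95
position: [0.4595, 0.2637, 0.2456]
tool_rot: [-3.139, 0.002, 1.209]
force: [1.5, 0.8, 0.4]
grip_width: 0.0854
```

```bash
python3 -c "
from h import *;go(.501,.212,.248,90)"
```

```text
clock 0.95 pos [0.4595 0.2637 0.2456] yaw 69.25 F [1.5  0.82 0.35] w 0.0854 -> shift [-33.6  57.1  -2.5] turn [ -0.18   0.06 -20.75]
```

Emit:
{"method": "arm_command", "body": {"targets": [[-16, 28, -1, 0, 0, 0], [-16, 28, -1, 0, 0, 0], [0, 0, 0, 0, 0, -7], [0, 0, 0, 0, 0, -7], [0, 0, 0, 0, 0, -6.5], [0, 0, 0, 0, 0, 0]]}}

```text
clock: 1.55
position: [0.5057, 0.2028, 0.2469]
tool_rot: [-3.138, 0.004, 1.567]
force: [0.2, 0.4, 0.6]
grip_width: 0.0852
```

Run:
```python
from h import *
s=bot.observe();go(.501,.212,.248,90,s)
f=bot.grab_frame("wrist");W=cloud(f,s);save("w1",f["color"]);np.save("w1W",W);np.save("w1C",f["color"])
Z=W[...,2]
for a,b,n in((.125,.14,"grip"),(.03,.042,"holder"),(.055,.068,"board")):
    P=W[(Z>a)&(Z<b)]
    if len(P)>50:
        r=cv2.minAreaRect((P[:,:2]*1000).astype(np.float32));print(n,len(P),np.median(P,0).round(4),np.round(r[0],1),np.round(r[1],1),round(r[2],1))
```

```text
clock 1.55 pos [0.5057 0.2028 0.2469] yaw 89.78 F [0.16 0.36 0.65] w 0.0852 -> shift [ 9.2 -4.7 -1.1] turn [-0.19  0.21 -0.22]
grip 1522 [0.501  0.2123 0.133 ] [503.  212.3] [31.3 30.3] 87.0
holder 10031 [0.4737 0.1148 0.0361] [614.4 -15. ] [339.7 604.9] 28.6
board 23092 [ 0.5647 -0.0121  0.0625] [644.5  25.3] [345.2 443.9] 3.2
```

View pics/w1.png

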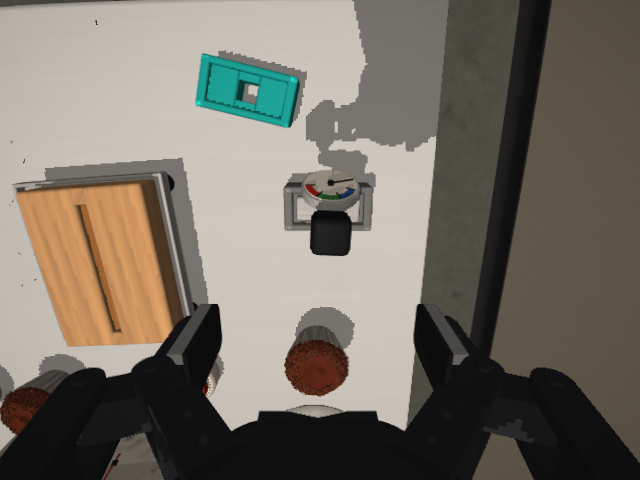

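The wrist view shows the gauge grip at (330,232), the dial at (330,187), the holder around it and the turquoise look-alike at (248,90). The path down is clear.

Emit:
{"method": "arm_command", "body": {"targets": [[9, -4, 0, 0, 0, 1], [0, 0, 30, 0, 0, 0], [0, 0, 30, 0, 0, 0], [0, 0, 25, 0, 0, 0]]}}

```text
clock: 2.0
position: [0.503, 0.2132, 0.1626]
tool_rot: [3.139, 0.0, 1.529]
force: [0.5, -0.3, 0.2]
grip_width: 0.0854
```

```bash
python3 -c "
from h import *;go(.502,.212,.118,88.5)"
```

```text
clock 2.00 pos [0.503  0.2132 0.1626] yaw 87.58 F [ 0.53 -0.26  0.15] w 0.0854 -> shift [-1.2 -1.1 44.6] turn [ 0.16  0.03 -0.92]
```

Emit:
{"method": "arm_command", "body": {"targets": [[-1, -1, 22, 0.1, 0, -0.8], [0, 0, 20, 0, 0, 0], [0, 0, 3, 0, 0, 0], [0, 0, 0, 0, 0, 0]]}}

```text
clock: 2.4
position: [0.5002, 0.2121, 0.1132]
tool_rot: [-3.139, 0.003, 1.531]
force: [0.0, -0.3, 0.2]
grip_width: 0.0852
```

```bash
python3 -c "
from h import *;go(.502,.212,.118,88.5)"
```

```text
clock 2.40 pos [0.5002 0.2121 0.1132] yaw 87.69 F [ 0.01 -0.33  0.21] w 0.0852 -> shift [-0.1  1.8 -4.8] turn [-0.16  0.2  -0.81]
```

Emit:
{"method": "arm_command", "body": {"targets": [[0, 1.5, -4, -0.2, 0.2, -0.5], [0, 0, 0, 0, 0, 0]]}}

```text
clock: 2.6
position: [0.5025, 0.2126, 0.1192]
tool_rot: [3.139, -0.001, 1.538]
force: [0.3, -0.2, 0.2]
grip_width: 0.0853
```

Emit:
{"method": "arm_command", "body": {"targets": [[0, 0, 0, 0, 0, 0], [0, 0, 0, 0, 0, 0], [0, 0, 0, 0, 0, 0], [0, 0, 0, 0, 0, 0], [0, 0, 0, 0, 0, 0], [0, 0, 0, 0, 0, 0], [0, 0, 0, 0, 0, 0]], "grip": 0, "grip_force": 80}}

```text
clock: 3.3
position: [0.5036, 0.2128, 0.1216]
tool_rot: [3.136, -0.003, 1.537]
force: [-0.7, -0.8, 1.7]
grip_width: 0.0292
```

```bash
python3 -c "
from h import *;go(.502,.212,.118,88.5);print(bot.observe()['tool_rot'])"
```

```text
clock 3.30 pos [0.5036 0.2128 0.1216] yaw 88.05 F [-0.67 -0.75  1.71] w 0.0292 -> shift [-0.8 -1.6  3.6] turn [ 0.34 -0.16 -0.45]
[ 3.13563214e+00 -2.80883864e-03  1.53672268e+00]
```

Emit:
{"method": "arm_command", "body": {"targets": [[0, 0, -20, 0, 0, 0], [0, 0, -35, 0, 0, 0], [0, 0, -35, 0, 0, 0], [-15, 4, -15, 0, 0, 0], [-40, 10, 0, 0, 0, -1], [-40, 10, 0, 0, 0, -1], [-40, 10, 0, 0, 0, -1], [0, 0, 0, 0, 0, 0]]}}

```text
clock: 4.1
position: [0.5341, 0.0734, 0.2292]
tool_rot: [3.139, -0.001, 1.596]
force: [-0.3, 0.5, -2.2]
grip_width: 0.0292
```

```bash
python3 -c "
from h import *;go(.56,.01,.2,91.3);print(bot.observe()['tool_rot'])"
```

```text
clock 4.10 pos [0.5341 0.0734 0.2292] yaw 91.42 F [-0.26  0.51 -2.2 ] w 0.0292 -> shift [-64.   24.3  29.2] turn [ 0.17 -0.06  0.12]
[ 3.13856765e+00 -1.00402393e-03  1.59557654e+00]
```

Emit:
{"method": "arm_command", "body": {"targets": [[-32, 12, 0, 0, 0, 0], [-25, 9, 0, 0, 0, 0], [0, 0, 0, 0, 0, 0], [0, 0, 0, 0, 0, 0]]}}

```text
clock: 4.5
position: [0.5565, 0.0144, 0.2282]
tool_rot: [3.141, -0.001, 1.594]
force: [-0.5, 0.2, -2.0]
grip_width: 0.0289
```

Run:
```python
from h import *
s=bot.observe();go(.56,-.022,.2,91.3,s);print(s["tool_rot"])
f=bot.grab_frame("wrist");W=cloud(f,s);save("w2",f["color"]);np.save("w2W",W);np.save("w2C",f["color"])
c=f["hand_eye"];print(np.round(c,3))
Z=W[...,2];C=f["color"].astype(int)
m=(abs(W[...,0]-.56)<.1)&(abs(W[...,1]+.022)<.075)&(Z>.058)&(Z<.068)
P=W[m];r=cv2.minAreaRect((P[:,:2]*1000).astype(np.float32));print("board",len(P),np.round(r[0],1),np.round(r[1],1),r[2],np.median(P[:,2]))
g=C.sum(2)
m=(abs(W[...,0]-.56)<.075)&(abs(W[...,1]+.022)<.02)&(Z>.04)&(Z<.068)
for x in np.arange(.49,.64,.015):
    k=m&(abs(W[...,0]-x)<.004)
    if k.sum()>20:
        b=np.round(W[k][:,1]*500).astype(int)
        print(round(x,3),[(int(i)*2,int(g[k][b==i].mean()),round(1000*np.median(Z[k][b==i]),1)) for i in np.unique(b)])
```

```text
clock 4.50 pos [0.5565 0.0144 0.2282] yaw 91.30 F [-0.55  0.17 -2.  ] w 0.0289 -> shift [-36.5   2.7  28.2] turn [ 0.06 -0.07  0.  ]
[ 3.14058641e+00 -1.15354114e-03  1.59352283e+00]
[[ 1.    -0.    -0.001 -0.   ]
 [ 0.     0.949  0.314 -0.081]
 [ 0.001 -0.314  0.949 -0.126]
 [ 0.     0.     0.     1.   ]]
board 16857 [561.5 -20.3] [173.2 126.2] 3.4534878730773926 0.06254300693177021
0.49 [(-42, 460, np.float64(62.8)), (-40, 477, np.float64(62.7)), (-38, 474, np.float64(62.8)), (-36, 468, np.float64(63.0)), (-34, 451, np.float64(62.9)), (-32, 430, np.float64(62.6)), (-30, 372, np.float64(62.1)), (-28, 371, np.float64(62.1)), (-26, 371, np.float64(61.7)), (-24, 376, np.float64(62.4)), (-22, 370, np.float64(61.9)), (-20, 388, np.float64(61.8)), (-18, 430, np.float64(62.3)), (-16, 442, np.float64(62.2)), (-14, 440, np.float64(62.7)), (-12, 450, np.float64(62.4)), (-10, 457, np.float64(62.3)), (-8, 444, np.float64(62.4)), (-6, 427, np.float64(62.5)), (-4, 416, np.float64(62.6)), (-2, 434, np.float64(62.4))]
0.505 [(-42, 442, np.float64(62.9)), (-40, 443, np.float64(62.5)), (-38, 463, np.
[... 3163 characters left out ...]
.8)), (-22, 253, np.float64(59.5)), (-20, 304, np.float64(57.4)), (-18, 314, np.float64(57.5)), (-16, 319, np.float64(57.4)), (-14, 314, np.float64(57.5)), (-12, 375, np.float64(61.8)), (-10, 425, np.float64(62.3)), (-8, 401, np.float64(62.5)), (-6, 383, np.float64(62.2))]
0.625 [(-42, 430, np.float64(62.5)), (-40, 421, np.float64(62.3)), (-38, 425, np.float64(62.6)), (-36, 445, np.float64(62.7)), (-34, 475, np.float64(62.7)), (-32, 484, np.float64(62.7)), (-30, 478, np.float64(62.3)), (-28, 468, np.float64(62.8)), (-26, 458, np.float64(62.3)), (-24, 423, np.float64(62.2)), (-22, 239, np.float64(60.1)), (-20, 248, np.float64(57.5)), (-18, 260, np.float64(57.6)), (-16, 243, np.float64(57.6))]
```

View pics/w2.png

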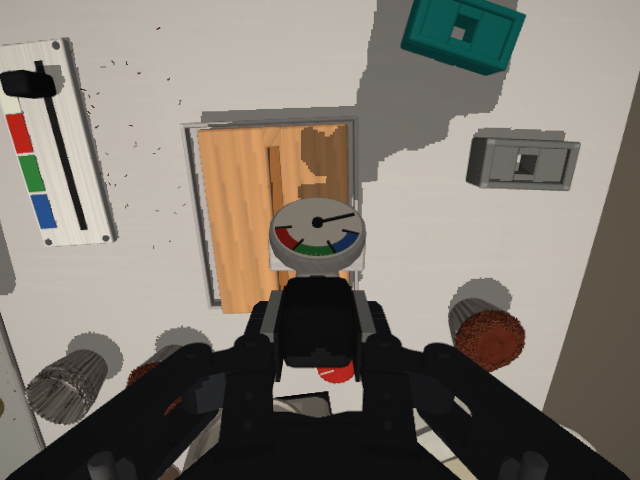

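The picture shows the groove at (275,170) running under the gauge, and the dial upright with its needle past blue, so the probe is free. Depth readings put the groove floor about 5 mm down, so I expect red. Next I'll move over the groove.

Emit:
{"method": "arm_command", "body": {"targets": [[-18, 1.5, 10, 0, 0, 0], [-17, 1.2, 20, 0, 0, 0], [0, 0, 10, 0, 0, 0], [0, 0, 0, 0, 0, 0]]}}

```text
clock: 4.95
position: [0.5596, -0.0165, 0.1871]
tool_rot: [3.14, -0.003, 1.599]
force: [0.2, -0.1, -3.1]
grip_width: 0.0289
```

Run:
```python
from h import *
s=bot.observe();go(.56,-.021,.185,91.4,s);print(s["tool_rot"])
f=bot.grab_frame("wrist");W=cloud(f,s);save("w3",f["color"])
R=Ro.from_euler('xyz',s["tool_rot"]).as_matrix();T=(W-s["position"])@R*1000
C=f["color"].astype(int)
m=(abs(T[...,0])<40)&(T[...,2]>0)&(T[...,2]<90)&(T[...,1]<60)&(T[...,1]>-60)
m[:, :]&=True
# dial: light pixels nearer than board
for a,b in((-25,-10),(15,35),(35,50),(50,70),(70,80),(80,92)):
    k=(abs(T[...,0])<45)&(abs(T[...,1])<60)&(T[...,2]>a)&(T[...,2]<b)&(C.sum(2)>250)
    if k.sum()>30: print(a,b,k.sum(),"x",np.percentile(T[k][:,0],[1,50,99]).round(1),"y",np.percentile(T[k][:,1],[1,50,99]).round(1))
k=(abs(T[...,0])<20)&(abs(T[...,1])<20)&(T[...,2]>-25)&(T[...,2]<-8); print("grip",k.sum(),np.percentile(T[k],[2,50,98],axis=0).round(1))
# groove in tool frame
g=C.sum(2)
for y in (-50,-42,-34,-26,40,48,55):
    k=(abs(T[...,1]-y)<2.5)&(abs(T[...,0])<14)&(abs(W[...,2]-.06)<.01)
    d=k&(W[...,2]<.0597)
    if d.sum()>8: print("groove y",y,d.sum(),np.percentile(T[d][:,0],[3,50,97]).round(1),W[d][:,2].mean().round(4))
```

```text
clock 4.95 pos [ 0.5596 -0.0165  0.1871] yaw 91.62 F [ 0.2  -0.06 -3.06] w 0.0289 -> shift [-4.5  0.3  2.1] turn [ 0.07 -0.15  0.22]
[ 3.14036873e+00 -2.60066073e-03  1.59901080e+00]
-25 -10 100 x [-28.2 -15.5  28.1] y [-11.1  -9.3  11.2]
15 35 1322 x [-19.6  -0.3  19.6] y [-26.9 -20.6 -12.1]
35 50 1553 x [-24.8   0.7  24.1] y [-34.5 -30.4 -19.9]
50 70 1341 x [-22.9  -1.9  22. ] y [-42.2 -37.5 -33.5]
80 92 500 x [-32.4 -20.2  31.3] y [-9.7  5.8 10.6]
grip 6040 [[-18.  -14.4 -22.5]
 [ -0.2  -4.3 -12. ]
 [ 18.   11.3  -8.6]]
groove y -50 87 [-10.1  -5.6  -1.2] 0.0574
groove y -42 76 [-9.5 -5.7 -1.2] 0.0575
groove y -34 81 [-10.   -5.7  -1.2] 0.0575
```

View pics/w3.png

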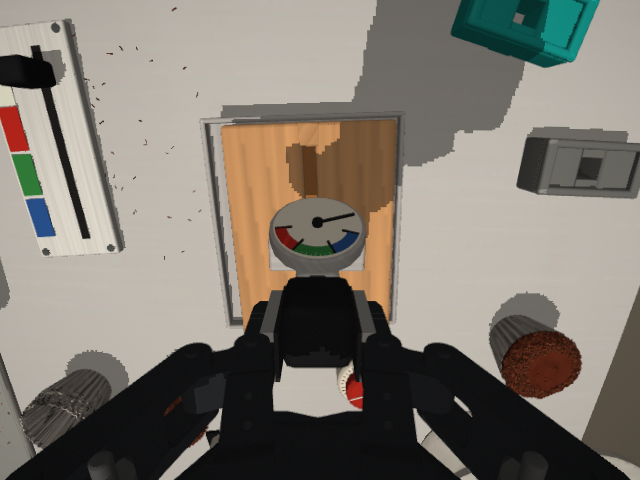

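Groove centre is at tool x = −5.6 and the gauge foot centre at about −0.5, so I'll shift −5.1.

Emit:
{"method": "arm_command", "body": {"targets": [[-5, 0, 1, 0, 0, 0.1], [0, 0, 0, 0, 0, 0], [0, 0, 0, 0, 0, 0]]}}

```text
clock: 5.3
position: [0.5606, -0.0197, 0.1884]
tool_rot: [3.138, -0.003, 1.6]
force: [0.0, -0.2, -2.5]
grip_width: 0.0289
```

```bash
cat > gr.py <<'E'
from h import *
import sys
s=bot.observe();go(.56,-.0217,.1536,91.5,s);print(s["tool_rot"])
f=bot.grab_frame("wrist");W=cloud(f,s)
R=Ro.from_euler('xyz',s["tool_rot"]).as_matrix();T=(W-s["position"])@R*1000;C=f["color"].astype(int)
for y in (-70,-60,-50,-42):
    d=(abs(T[...,1]-y)<2.5)&(abs(T[...,0])<14)&(abs(W[...,2]-.055)<.02)&(W[...,2]<.0597)
    if d.sum()>8: print("groove y",y,d.sum(),np.percentile(T[d][:,0],[3,50,97]).round(1),W[d][:,2].mean().round(4))
k=(abs(T[...,0])<45)&(abs(T[...,1])<14)&(T[...,2]>80)&(T[...,2]<90)&(C.sum(2)>250);print("foot",k.sum(),np.percentile(T[k],[1,50,99],axis=0).round(1).tolist())
L=T[k&(T[...,0]<-12)];Rr=T[k&(T[...,0]>12)];print("foot z L,R",np.median(L[:,2]).round(2),np.median(Rr[:,2]).round(2))
if len(sys.argv)>1: save(sys.argv[1],cv2.resize(f["color"][150:330,220:420],None,fx=3,fy=3))
E
python3 gr.py
```

```text
clock 5.30 pos [ 0.5606 -0.0197  0.1884] yaw 91.66 F [ 0.04 -0.25 -2.53] w 0.0289 -> shift [-2.1 -0.8 34.7] turn [ 0.22 -0.18  0.16]
[ 3.13771136 -0.0031541   1.59975176]
groove y -70 31 [-7.1 -1.9  1.1] 0.0576
groove y -60 89 [-7.1 -2.6  1.3] 0.0576
groove y -50 86 [-7.1 -2.7  1.8] 0.0575
groove y -42 75 [-6.5 -1.9  1.9] 0.0574
foot 498 [[-32.4, -9.8, 81.6], [-19.9, 5.7, 83.1], [31.3, 10.7, 85.3]]
foot z L,R 82.94 83.36
```

Emit:
{"method": "arm_command", "body": {"targets": [[-2, -0.5, 2, 0.2, 0, 0], [0, 0, 4, 0, -0.1, 0], [0, 0, 4, 0, 0, 0], [0, 0, 0, 0, 0, 0]]}}

```text
clock: 5.75
position: [0.5603, -0.0217, 0.1779]
tool_rot: [3.141, -0.001, 1.6]
force: [-0.3, -0.1, -1.6]
grip_width: 0.0287
```

```bash
python3 gr.py
```

```text
clock 5.75 pos [ 0.5603 -0.0217  0.1779] yaw 91.67 F [-0.27 -0.13 -1.63] w 0.0287 -> shift [-0.1 -0.3 24.3] turn [ 0.05 -0.07  0.17]
[ 3.14077814e+00 -1.29955116e-03  1.59994050e+00]
groove y -70 24 [-4.8 -0.4  3.4] 0.0574
groove y -60 95 [-5.3 -0.4  3.9] 0.0575
groove y -50 89 [-4.7 -0.4  3.9] 0.0574
groove y -42 81 [-4.  -0.4  4. ] 0.0575
foot 497 [[-32.3, -9.0, 81.7], [-20.5, 5.7, 83.1], [31.2, 10.6, 85.0]]
foot z L,R 83.02 83.35
```

Emit:
{"method": "arm_command", "body": {"targets": [[0, 0, 5, 0, 0, 0], [0, 0, 5, 0, 0, 0], [0, 0, 5, 0, 0, 0], [0, 0, 3, 0, 0, 0]]}}

```text
clock: 6.2
position: [0.5607, -0.0216, 0.1591]
tool_rot: [3.14, -0.001, 1.6]
force: [-0.6, 0.6, 2.5]
grip_width: 0.029
```

Emit:
{"method": "arm_command", "body": {"targets": [[0, 0, 2, 0, 0, 0], [0, 0, 1, 0, 0, 0]]}}

```text
clock: 6.4
position: [0.5608, -0.0217, 0.1557]
tool_rot: [3.14, -0.001, 1.6]
force: [0.4, 0.2, 3.2]
grip_width: 0.0289
```

```bash
python3 gr.py
```

```text
clock 6.40 pos [ 0.5608 -0.0217  0.1557] yaw 91.67 F [0.38 0.21 3.19] w 0.0289 -> shift [-0.  -0.8  2.1] turn [ 0.1  -0.07  0.17]
[ 3.13978168e+00 -1.29896175e-03  1.59988751e+00]
groove y -70 45 [-5.4 -1.   3.5] 0.0577
groove y -60 110 [-4.9 -0.7  3.5] 0.0575
groove y -50 111 [-4.8 -0.4  4.2] 0.0574
groove y -42 106 [-4.4  0.3  4.3] 0.0574
foot 505 [[-32.4, -9.6, 81.8], [-19.8, 5.7, 83.2], [31.2, 10.8, 85.2]]
foot z L,R 83.03 83.4
```

Emit:
{"method": "arm_command", "body": {"targets": [[0, 0, 0.8, 0, 0, 0], [0, 0, 0.5, 0, 0, 0]]}}

```text
clock: 6.65
position: [0.5608, -0.0217, 0.1545]
tool_rot: [3.14, -0.001, 1.6]
force: [-0.9, 0.1, 2.7]
grip_width: 0.029
```

Emit:
{"method": "arm_command", "body": {"targets": [[0, 0, 0.5, 0, 0, 0], [0, 0, 0.5, 0, 0, 0]]}}

```text
clock: 6.85
position: [0.5608, -0.0217, 0.1537]
tool_rot: [3.139, -0.001, 1.6]
force: [-1.7, -1.9, 7.6]
grip_width: 0.0289
```

Emit:
{"method": "arm_command", "body": {"targets": [[0, 0, 0.4, 0, 0, 0], [0, 0, 0.4, 0, 0, 0]]}}

```text
clock: 7.05
position: [0.561, -0.0218, 0.1536]
tool_rot: [3.139, -0.001, 1.6]
force: [-4.1, 0.0, 11.2]
grip_width: 0.0285
```

Emit:
{"method": "arm_command", "body": {"targets": [[0, 0, 0.5, 0, 0, 0], [0, 0, 0.5, 0, 0, 0], [0, 0, 0.5, 0, 0, 0]]}}

```text
clock: 7.35
position: [0.561, -0.0218, 0.1536]
tool_rot: [3.138, -0.002, 1.599]
force: [-5.2, 0.6, 13.0]
grip_width: 0.029
```

Emit:
{"method": "arm_command", "body": {"targets": [[0, 0, 0.5, 0, 0, 0], [0, 0, 0.5, 0, 0, 0], [0, 0, 0.5, 0, 0, 0], [0, 0, 0.5, 0, 0, 0], [0, 0, 0.5, 0, 0, 0], [0, 0, 0.5, 0, 0, 0], [0, 0, 0.5, 0, 0, 0], [0, 0, 0.5, 0, 0, 0]]}}

```text
clock: 8.15
position: [0.5609, -0.0218, 0.1536]
tool_rot: [3.137, -0.002, 1.599]
force: [-4.2, -0.7, 12.4]
grip_width: 0.0285
```

```bash
python3 gr.py dial1
```

```text
clock 8.15 pos [ 0.5609 -0.0218  0.1536] yaw 91.62 F [-4.18 -0.69 12.44] w 0.0285 -> shift [ 0.1 -0.9  0. ] turn [ 0.27 -0.12  0.12]
[ 3.13686983e+00 -2.02735084e-03  1.59901941e+00]
groove y -70 43 [-4.8 -1.   3.5] 0.0574
groove y -60 116 [-4.9 -0.4  3.5] 0.0576
groove y -50 106 [-4.3 -0.4  4.2] 0.0575
groove y -42 109 [-4.3 -0.4  4.3] 0.0575
foot 564 [[-43.8, -13.1, 81.5], [-19.8, 5.1, 83.3], [43.2, 13.7, 90.0]]
foot z L,R 83.17 83.47
```

View pics/dial1.png

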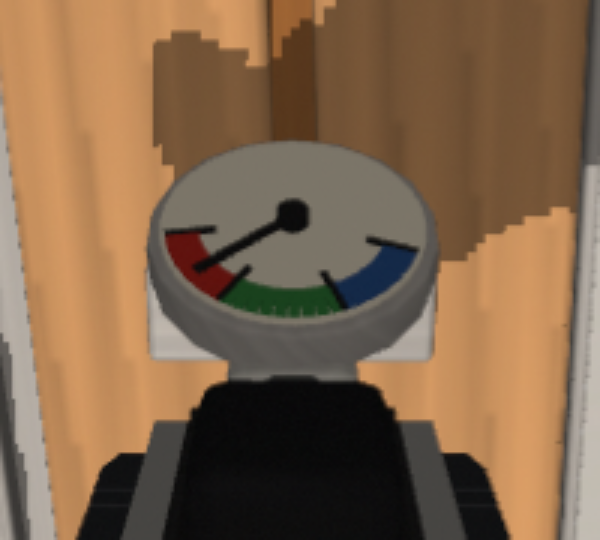

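The needle at (198,268) in the crop sits mid-red, which agrees with the 5 mm from the depth camera. I'll hold a little longer, then lift.

Emit:
{"method": "arm_command", "body": {"targets": [[0, 0, 0.5, 0, 0, 0], [0, 0, 0.5, 0, 0, 0], [0, 0, 0.5, 0, 0, 0], [0, 0, 0.5, 0, 0, 0], [0, 0, 0.5, 0, 0, 0], [0, 0, 0.5, 0, 0, 0], [0, 0, 0.5, 0, 0, 0]]}}

```text
clock: 8.9
position: [0.5608, -0.0219, 0.1536]
tool_rot: [3.136, -0.002, 1.599]
force: [-4.0, -0.7, 12.0]
grip_width: 0.0287
```

Emit:
{"method": "arm_command", "body": {"targets": [[0, 0, -10, 0, 0, 0], [0, 0, -25, 0, 0, 0], [0, 0, -30, 0, 0, 0], [10, -2, -8, 0, 0, 0], [40, -10, 0, 0, 0, 0.8], [45, -11, 0, 0, 0, 0.8], [45, -11, 0, 0, 0, 0.8], [40, -10, 0, 0, 0, 0.8]]}}

```text
clock: 9.7
position: [0.5139, 0.1591, 0.2297]
tool_rot: [3.135, -0.002, 1.531]
force: [1.9, -0.1, -2.0]
grip_width: 0.0291
```

```bash
python3 -c "
from h import *;go(.5036,.2128,.185,88.05);print(bot.observe()['tool_rot'])"
```

```text
clock 9.70 pos [0.5139 0.1591 0.2297] yaw 87.74 F [ 1.86 -0.07 -1.98] w 0.0291 -> shift [ 53.2 -12.7  44.7] turn [ 0.37 -0.09 -0.31]
[ 3.13519819e+00 -1.51450324e-03  1.53137953e+00]
```

Emit:
{"method": "arm_command", "body": {"targets": [[26, -6, 0, 0.3, 0, -0.3], [26, -6, 0, 0, 0, 0], [0, 0, 15, 0, 0, 0], [0, 0, 15, 0, 0, 0], [0, 0, 0, 0, 0, 0], [0, 0, 0, 0, 0, 0]]}}

```text
clock: 10.3
position: [0.4974, 0.2243, 0.1975]
tool_rot: [-3.139, -0.004, 1.549]
force: [0.6, -0.2, -0.9]
grip_width: 0.029
```

Run:
```python
from h import *
s=bot.observe();go(.5036,.2128,.1216,88.05,s);print(s["tool_rot"])
f=bot.grab_frame("wrist");W=cloud(f,s)
R=Ro.from_euler('xyz',s["tool_rot"]).as_matrix();T=(W-s["position"])@R*1000
Z=W[...,2];k=(Z>.026)&(Z<.042)&(abs(W[...,0]-.5)<.05)&(abs(W[...,1]-.212)<.06)
r=cv2.minAreaRect(W[k][:,:2].astype(np.float32)*1000);print("holder",k.sum(),r,np.percentile(W[k],[1,99],axis=0))
save("w4",f["color"][60:360,170:470])
```

```text
clock 10.30 pos [0.4974 0.2243 0.1975] yaw 88.77 F [ 0.62 -0.16 -0.91] w 0.0290 -> shift [-11.7   6.6  75.9] turn [-0.12 -0.22  0.72]
[-3.1394394  -0.00381032  1.54931734]
holder 971 ((502.86962890625, 212.21133422851562), (89.63554382324219, 46.3095817565918), 89.5956039428711) [[0.47974181 0.16771668 0.02746553]
 [0.52464547 0.25523934 0.03795613]]
```

View pics/w4.png

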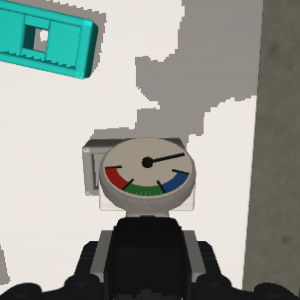

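The gauge overshoots the holder in +y by 11 mm; the holder's visible corner is at (92,170). I'll correct that before going down.

Emit:
{"method": "arm_command", "body": {"targets": [[-11, 6, 5, 0, 0, 0], [0, 0, 10, 0, 0, 0], [0, 0, 5, 0, 0, 0], [0, 0, 0, 0, 0, 0], [0, 0, 0, 0, 0, 0]]}}

```text
clock: 10.85
position: [0.5044, 0.2112, 0.1771]
tool_rot: [-3.141, -0.004, 1.547]
force: [-0.3, -0.5, -2.3]
grip_width: 0.0291
```

```bash
python3 -c "
from h import *;go(.503,.2127,.1216,88.8);print(bot.observe()['tool_rot'])"
```

```text
clock 10.85 pos [0.5044 0.2112 0.1771] yaw 88.63 F [-0.26 -0.47 -2.25] w 0.0291 -> shift [ 1.2 -1.4 55.5] turn [-0.04 -0.25 -0.17]
[-3.1409465  -0.00430501  1.54692781]
```

Emit:
{"method": "arm_command", "body": {"targets": [[1.5, -1, 10, 0, -0.2, 0], [0, 0, 12, 0, 0, 0], [0, 0, 10, 0, 0, 0], [0, 0, 0, 0, 0, 0], [0, 0, 0, 0, 0, 0]]}}

```text
clock: 11.35
position: [0.503, 0.2134, 0.1419]
tool_rot: [-3.14, -0.0, 1.548]
force: [0.9, 0.1, -1.3]
grip_width: 0.0286
```

```bash
python3 -c "
from h import *;go(.503,.2127,.1216,88.8);print(bot.observe()['tool_rot'])"
```

```text
clock 11.35 pos [0.503  0.2134 0.1419] yaw 88.68 F [ 0.85  0.07 -1.32] w 0.0286 -> shift [-0.7  0.1 20.3] turn [-0.07 -0.02 -0.12]
[-3.14035159e+00 -3.98680610e-04  1.54768298e+00]
```

Emit:
{"method": "arm_command", "body": {"targets": [[-0.5, 0, 5, 0, 0, 0], [0, 0, 5, 0, 0, 0], [0, 0, 4, 0, 0, 0], [0, 0, 2, 0, 0, 0], [0, 0, 1, 0, 0, 0], [0, 0, 0.5, 0, 0, 0]]}}

```text
clock: 11.95
position: [0.5033, 0.2129, 0.1234]
tool_rot: [-3.141, -0.001, 1.548]
force: [0.0, -0.0, -1.7]
grip_width: 0.0287
```

Emit:
{"method": "arm_command", "body": {"targets": [[0, 0, 0.6, 0, 0, 0], [0, 0, 0.6, 0, 0, 0]]}}

```text
clock: 12.15
position: [0.5035, 0.213, 0.1224]
tool_rot: [-3.142, -0.001, 1.547]
force: [-0.1, 0.2, -1.7]
grip_width: 0.0288
```

Emit:
{"method": "arm_command", "body": {"targets": [[0, 0, 0.6, 0, 0, 0], [0, 0, 0.6, 0, 0, 0], [0, 0, 0.5, 0, 0, 0]]}}

```text
clock: 12.45
position: [0.5038, 0.2129, 0.1216]
tool_rot: [3.141, -0.001, 1.547]
force: [-3.0, -2.3, 11.0]
grip_width: 0.0288
```

Seated at the same height as at the start. Now I'll release.

Emit:
{"method": "arm_command", "body": {"targets": [[0, 0, -0.3, 0, 0, 0], [0, 0, 0, 0, 0, 0]]}}

```text
clock: 12.65
position: [0.5039, 0.213, 0.1222]
tool_rot: [3.14, -0.002, 1.547]
force: [-0.4, 0.7, -2.3]
grip_width: 0.0285
```

Emit:
{"method": "arm_command", "body": {"targets": [[0, 0, 0, 0, 0, 0], [0, 0, 0, 0, 0, 0], [0, 0, 0, 0, 0, 0], [0, 0, 0, 0, 0, 0], [0, 0, 0, 0, 0, 0], [0, 0, 0, 0, 0, 0]], "grip": 100}}

```text
clock: 13.25
position: [0.5042, 0.2131, 0.1223]
tool_rot: [3.14, -0.002, 1.547]
force: [0.5, -0.1, 0.2]
grip_width: 0.0853
```

Emit:
{"method": "arm_command", "body": {"targets": [[0, 0, -10, 0, 0, 0], [0, 0, -30, 0, 0, 0], [0, 0, -40, 0, 0, 0], [0, 0, -40, 0, 0, 0], [0, 0, 0, 0, 0, 0]]}}

```text
clock: 13.75
position: [0.5034, 0.2127, 0.2488]
tool_rot: [3.141, -0.001, 1.547]
force: [0.4, -0.4, -0.6]
grip_width: 0.0854
```

Run:
```python
from h import *
s=bot.observe();go(.4395,-.2485,.25,0,s)
f=bot.grab_frame("wrist");W=cloud(f,s);save("w5",f["color"])
Z=W[...,2]
for a,b,n in((.125,.14,"grip"),(.027,.042,"holder")):
    k=(Z>a)&(Z<b)&(abs(W[...,0]-.5)<.05)&(abs(W[...,1]-.212)<.06);P=W[k]
    r=cv2.minAreaRect((P[:,:2]*1000).astype(np.float32));print(n,len(P),np.median(P,0).round(4),r)
f=bot.grab_frame("top");W=cloud(f)
Z=W[...,2];C=f["color"].astype(int);reg=(abs(W[...,0]-.5)<.13)&(abs(W[...,1]+.25)<.08)
for a,b,n in((.04,.055,"slide"),(.006,.014,"plate")):
    P=W[reg&(Z>a)&(Z<b)];r=cv2.minAreaRect((P[:,:2]*1000).astype(np.float32));print(n,len(P),P.mean(0).round(4),r)
sat=C.max(2)-C.min(2)
for nm,i in(("red",0),("green",1),("blue",2)):
    k=reg&(sat>50)&(C.argmax(2)==i);P=W[k];print(nm,k.sum(),np.median(P,0).round(4),(cv2.minAreaRect((P[:,:2]*1000).astype(np.float32))))
```

```text
clock 13.75 pos [0.5034 0.2127 0.2488] yaw 88.65 F [ 0.37 -0.37 -0.64] w 0.0854 -> shift [-462.5  -53.    -1.9] turn [-4.000e-02 -8.000e-02  8.865e+01]
grip 1485 [0.5012 0.2124 0.133 ] ((502.5433349609375, 212.55751037597656), (31.310964584350586, 28.849727630615234), 87.73457336425781)
holder 1878 [0.5042 0.1976 0.0365] ((502.7295227050781, 212.5242462158203), (90.15727233886719, 45.69247055053711), 89.4587631225586)
slide 136 [ 0.4399 -0.2484  0.0467] ((439.4482116699219, -249.45323181152344), (19.251401901245117, 26.8021240234375), 0.03931417688727379)
plate 3536 [ 0.5018 -0.2554  0.0105] ((499.4407653808594, -247.29547119140625), (200.2908935546875, 145.43443298339844), 6.128647327423096)
red 155 [ 0.4823 -0.285   0.0111] ((483.25634765625, -284.778076171875), (35.50807571411133, 17.39362144470215), 5.190989971160889)
green 0 [nan nan nan] ((0.0, 0.0), (0.0, 0.0), 0.0)
blue 122 [ 0.563  -0.2773  0.0112] ((563.0848999023438, -277.2988586425781), (33.869754791259766, 15.494034767150879), 5.7096052169799805)
  return _methods._mean(a, axis=axis, dtype=dtype,
  ret = um.true_divide(
```

View pics/w5.png

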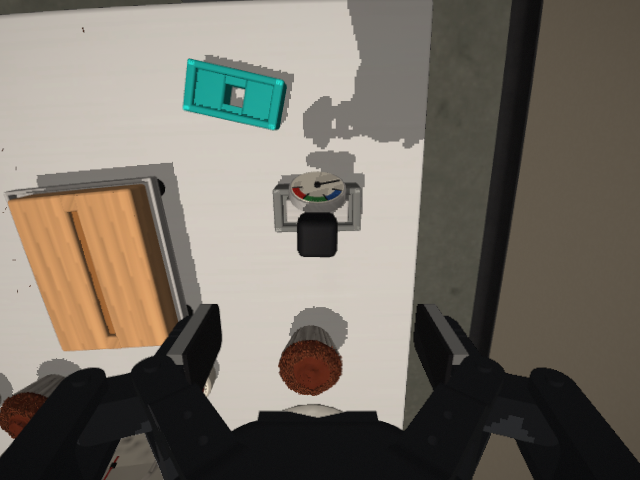

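The gauge grip at (317,235) is upright and centred in the grey holder, within 0.5 mm. Next is the tally: travel yaw is about 5.4° and the slide needs +40 mm.

Emit:
{"method": "arm_command", "body": {"targets": [[-46, -5, 0, 0, 0, 0], [-46, -5, 0, 0, 0, 0], [-46, -5, 0, 0, 0, 0], [-46, -5, 0, 0, 0, 0], [-46, -5, 0, 0, 0, 0], [-46, -5, 0, 0, 0, 0], [-46, -5, 0, 0, 0, 0], [-46, -5, 0, 0, 0, 0]], "grip": 65}}

```text
clock: 14.65
position: [0.449, -0.1617, 0.24]
tool_rot: [-3.128, -0.0, 1.559]
force: [1.7, -0.0, -0.1]
grip_width: 0.0553
```

```bash
python3 -c "
from h import *;go(.4398,-.2486,.15,95.4)"
```

```text
clock 14.65 pos [ 0.449  -0.1617  0.24  ] yaw 89.34 F [ 1.71 -0.02 -0.12] w 0.0553 -> shift [-87.   -7.   90.1] turn [-0.76 -0.05 -6.06]
```

Emit:
{"method": "arm_command", "body": {"targets": [[-40, -4, 0, -0.4, 0, -3], [-34, -2, 0, -0.3, 0, -3], [0, 0, 25, 0, 0, 0], [0, 0, 30, 0, 0, 0], [0, 0, 15, 0, 0, 0], [0, 0, 0, 0, 0, 0]]}}

```text
clock: 15.25
position: [0.4376, -0.2457, 0.1641]
tool_rot: [-3.134, -0.001, 1.658]
force: [0.5, -0.4, -0.1]
grip_width: 0.0555
```

Run:
```python
from h import *
s=bot.observe();go(.4398,-.2486,.036,95.4,s)
f=bot.grab_frame("wrist");W=cloud(f,s);Z=W[...,2];reg=(abs(W[...,0]-.44)<.025)&(abs(W[...,1]+.25)<.03)
P=W[reg&(Z>.04)&(Z<.055)];r=cv2.minAreaRect((P[:,:2]*1000).astype(np.float32));print(len(P),P.mean(0),r)
C=f["color"].astype(int);sat=C.max(2)-C.min(2);k=(sat>90)&(C.argmax(2)==0)&(Z<.02)&(abs(W[...,1]+.28)<.03);P=W[k];print("red",len(P),cv2.minAreaRect((P[:,:2]*1000).astype(np.float32)))
```

```text
clock 15.25 pos [ 0.4376 -0.2457  0.1641] yaw 94.98 F [ 0.49 -0.37 -0.07] w 0.0555 -> shift [ -3.3   2.9 128.1] turn [-0.44 -0.08 -0.42]
841 [ 0.44002331 -0.24897341  0.04671542] ((440.97430419921875, -249.15074157714844), (19.614055633544922, 25.560794830322266), 4.977349281311035)
red 747 ((484.9386901855469, -284.18505859375), (37.14385223388672, 17.83977699279785), 5.139321327209473)
```

Emit:
{"method": "arm_command", "body": {"targets": [[-3.5, 3, 25, -0.4, 0, -0.3], [0, 0, 30, 0, 0, 0], [0, 0, 30, 0, 0, 0], [0, 0, 15, 0, 0, 0], [0, 0, 0, 0, 0, 0], [0, 0, 0, 0, 0, 0]]}}

```text
clock: 15.9
position: [0.4441, -0.2492, 0.0665]
tool_rot: [3.137, 0.001, 1.665]
force: [-0.0, -0.2, 0.6]
grip_width: 0.0557
```

```bash
python3 -c "
from h import *;go(.4406,-.249,.036,95.2)"
```

```text
clock 15.90 pos [ 0.4441 -0.2492  0.0665] yaw 95.39 F [-0.03 -0.2   0.59] w 0.0557 -> shift [ 0.6 -3.7 30.5] turn [0.29 0.07 0.19]
```

Emit:
{"method": "arm_command", "body": {"targets": [[0.5, -3, 10, 0.2, 0, 0], [0, 0, 10, 0, 0, 0], [0, 0, 6, 0, 0, 0], [0, 0, 0, 0, 0, 0], [0, 0, 0, 0, 0, 0]]}}

```text
clock: 16.4
position: [0.4425, -0.2495, 0.0412]
tool_rot: [3.137, 0.003, 1.665]
force: [0.1, 0.1, -0.0]
grip_width: 0.0553
```

Emit:
{"method": "arm_command", "body": {"targets": [[0, 0, 0, 0, 0, 0], [0, 0, 0, 0, 0, 0], [0, 0, 0, 0, 0, 0], [0, 0, 0, 0, 0, 0], [0, 0, 0, 0, 0, 0]], "grip": 0, "grip_force": 30}}

```text
clock: 16.9
position: [0.4427, -0.2488, 0.0419]
tool_rot: [3.137, 0.002, 1.666]
force: [0.2, -0.3, -6.0]
grip_width: 0.0254
```

```bash
python3 -c "
from h import *;s=bot.observe();p=s['position'];go(p[0]+.0403,p[1]+.0037,p[2],95.2)"
```

```text
clock 16.90 pos [ 0.4427 -0.2488  0.0419] yaw 95.43 F [ 0.2  -0.31 -6.01] w 0.0254 -> shift [-0.1 40.5  0.2] turn [0.29 0.14 0.24]
```

Gripped at 25.4 mm. Now I'll slide it +40 mm along tool y.

Emit:
{"method": "arm_command", "body": {"targets": [[0, 10, 0.3, 0, 0, 0], [0, 10, 0.2, 0, 0, 0], [0, 10, 0, 0, 0, 0], [0, 8, 0, 0, 0, 0], [0, 2, 0, 0, 0, 0], [0, 0, 0, 0, 0, 0]]}}

```text
clock: 17.5
position: [0.486, -0.2449, 0.0418]
tool_rot: [3.137, 0.003, 1.665]
force: [-1.6, 0.1, 3.4]
grip_width: 0.0256
```

```bash
python3 -c "
from h import *;go(.483,-.2451,.042,95.2)"
```

```text
clock 17.50 pos [ 0.486  -0.2449  0.0418] yaw 95.43 F [-1.63  0.07  3.39] w 0.0256 -> shift [ 0.1 -3.  -0.2] turn [0.27 0.15 0.23]
```

Emit:
{"method": "arm_command", "body": {"targets": [[0, -3, 0, 0, 0, 0], [0, 0, 0, 0, 0, 0]]}}

```text
clock: 17.7
position: [0.483, -0.2451, 0.0419]
tool_rot: [3.136, 0.003, 1.666]
force: [-2.4, 0.5, -0.4]
grip_width: 0.0253
```

Emit:
{"method": "arm_command", "body": {"targets": [[0, 0, 0, 0, 0, 0], [0, 0, 0, 0, 0, 0], [0, 0, 0, 0, 0, 0], [0, 0, 0, 0, 0, 0]], "grip": 65}}

```text
clock: 18.1
position: [0.4823, -0.2454, 0.042]
tool_rot: [3.136, 0.003, 1.665]
force: [-0.0, -0.6, -0.4]
grip_width: 0.0556
```

Emit:
{"method": "arm_command", "body": {"targets": [[0, 0, -15, 0, 0, 0], [0, 0, -40, 0, 0, 0], [0, 0, -40, 0, 0, 0], [0, 0, -40, 0, 0, 0], [0, 0, 0, 0, 0, 0], [0, 0, 0, 0, 0, 0]]}}

```text
clock: 18.7
position: [0.4809, -0.245, 0.1868]
tool_rot: [3.135, 0.003, 1.664]
force: [-0.7, 0.5, -0.9]
grip_width: 0.0555
```

Run:
```python
from h import *
s=bot.observe();go(.48,-.245,.2,95,s)
f=bot.grab_frame("wrist");W=cloud(f,s);save("w6",f["color"]);Z=W[...,2];reg=(abs(W[...,0]-.48)<.04)&(abs(W[...,1]+.245)<.03)
P=W[reg&(Z>.04)&(Z<.055)];r=cv2.minAreaRect((P[:,:2]*1000).astype(np.float32));print("slide",len(P),r)
C=f["color"].astype(int);sat=C.max(2)-C.min(2);k=(sat>90)&(C.argmax(2)==0)&(Z<.02)&(abs(W[...,1]+.28)<.03);P=W[k];q=cv2.minAreaRect((P[:,:2]*1000).astype(np.float32));print("red",len(P),q)
d=np.subtract(r[0],q[0]);print("offset from red centre mm",d@[.9958,.0915])
f=bot.grab_frame("top");W=cloud(f);save("top2",f["color"])
for u,v in((212,203),(391,167)): print(W[v,u].round(3))
k=(W[...,2]>.12)&(W[...,2]<.15)&(abs(W[...,0]-.5)<.03)&(abs(W[...,1]-.212)<.03);P=W[k];print("griptop",np.median(P,0).round(4),cv2.minAreaRect((P[:,:2]*1000).astype(np.float32)))
```

```text
clock 18.70 pos [ 0.4809 -0.245   0.1868] yaw 95.37 F [-0.67  0.46 -0.91] w 0.0555 -> shift [  0.1  -0.8 -13.2] turn [0.36 0.16 0.37]
slide 723 ((481.2583312988281, -245.00405883789062), (19.27736473083496, 24.973888397216797), 5.035064220428467)
red 739 ((485.4217224121094, -284.3096618652344), (37.07596206665039, 18.12474822998047), 5.142352104187012)
offset from red centre mm -0.5494421936035153
[0.683 0.196 0.061]
[ 0.751 -0.156  0.075]
griptop [0.5019 0.2105 0.1323] ((502.0636291503906, 211.56285095214844), (28.704957962036133, 31.690305709838867), 0.028095142915844917)
```

View pics/w6.png

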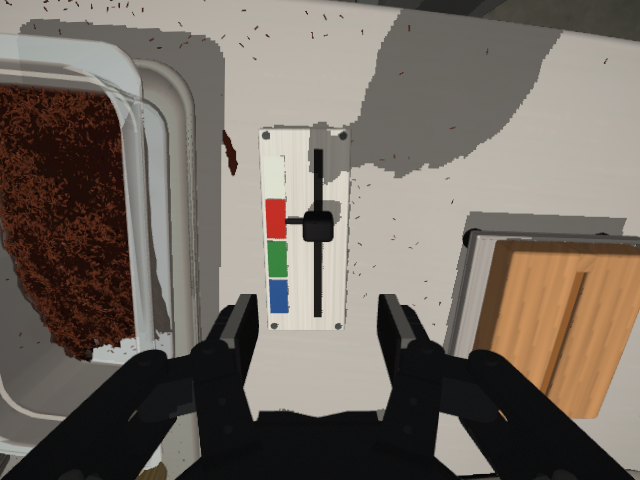

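The slide's pointer at (290,220) sits on the red band at (276,219), the gripper is clear, and the gauge and cupcakes are in place. Handing in.

```bash
python3 -c "
from h import *;print(bot.job_done())"
```

```text
the job is handed in; nothing more can be done
None
```

The groove reads red at about 5 mm deep. The gauge is back in its holder, the tally slide is at the red band, and I handed the job in at 18.8 s of the 72 s allowed.

- **Reading:** I held the foot flat on the board for about 1.8 s at 11–13 N wrist force, which I estimate put about 9 N on the foot. The needle pointed to mid-red. The wrist depth camera put the groove floor about 5 mm below the board, which agrees, so the probe had not hung up.
- **Gauge:** after release it stood within about 0.5 mm of the holder's centre and at its starting height.
- **Tally slide:** it ended 0.5 mm from the centre of the red band, with the gripper open and clear above it.
- **Cupcakes:** the depth readings at both were unchanged to within 2 mm.

None of the checks failed. The top and wrist cameras differed by 1–2 mm, within the stated calibration. The one slip was overshooting the holder by 11 mm in the air on the way back, which I corrected before lowering the gauge.

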